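# Find the rocking corner of the portioning board and shim it

## Task

The white board on its stand rocks on one corner. With closed fingertips press down on its corners, one after another, until you find the one that gives, then push that corner's blue shim tab down flat. Leave the other three shims standing, and pick nothing up: the board and the pot on it stay in place, as do the bowl and the tub.

Things in the scene. Friction and masses are not known exactly. Their poses are not given: they have to be found in the camera images.
- board: white portioning board, 220 mm (its x, near to far) x 240 mm (its y, right to left), 12 mm thick, 1.0 to 1.4 kg. It lies loose on four rubber feet of a fixed low stand, between four small steel lugs at the middles of its sides (they end below its top and leave it 3 mm of play). Origin: centre of its underside, 36 mm above the counter; x points away from the robot, y left, z up.
- corner_near_left (a point): point on the board's top right above its near left foot (35 mm from the board's near or far edge, 42 mm from its left or right edge), 48 mm above the counter while the board lies level: the place to press. A sound corner does not give. The rocking one stands level too, on a spring foot: it starts to give at about 3 N, has sunk some 5 mm at about 5 N and is then on its stop; it comes back up when let go
- corner_near_right (a point): point on the board's top right above its near right foot (35 mm from the board's near or far edge, 42 mm from its left or right edge), 48 mm above the counter while the board lies level: the place to press. A sound corner does not give. The rocking one stands level too, on a spring foot: it starts to give at about 3 N, has sunk some 5 mm at about 5 N and is then on its stop; it comes back up when let go
- corner_far_left (a point): point on the board's top right above its far left foot (35 mm from the board's near or far edge, 42 mm from its left or right edge), 48 mm above the counter while the board lies level: the place to press. A sound corner does not give. The rocking one stands level too, on a spring foot: it starts to give at about 3 N, has sunk some 5 mm at about 5 N and is then on its stop; it comes back up when let go
- corner_far_right (a point): point on the board's top right above its far right foot (35 mm from the board's near or far edge, 42 mm from its left or right edge), 48 mm above the counter while the board lies level: the place to press. A sound corner does not give. The rocking one stands level too, on a spring foot: it starts to give at about 3 N, has sunk some 5 mm at about 5 N and is then on its stop; it comes back up when let go
- shim_near_left (a joint): hinge of the shim of the near left corner (rad): 0 to 0.12 at the start (standing up, about 30 to 35 degrees over level), grows as its tab is pushed down, 0.61 = flat (its stop). It needs about 2 to 3 N on the tab and stays where it is left. At a sound corner the foot stops the shim about halfway (0.4 rad); at the rocking corner it goes flat, and its cam then props the board
- shim_near_left_pad (a point): point to push on top of that shim's tab: a blue bar 26 mm wide with a white patch, sticking out 58 mm from its hinge to the left of the board (along the board's +y). The hinge line runs along the board's x, 6 mm inside the board's edge and 20 mm over the counter; this point is 44 mm out from the hinge, 43 to 47 mm over the counter when standing and 22 mm when flat. The white patch reaches 12 mm either way of it along the bar
- shim_near_right (a joint): hinge of the shim of the near right corner (rad): 0 to 0.12 at the start (standing up, about 30 to 35 degrees over level), grows as its tab is pushed down, 0.61 = flat (its stop). It needs about 2 to 3 N on the tab and stays where it is left. At a sound corner the foot stops the shim about halfway (0.4 rad); at the rocking corner it goes flat, and its cam then props the board
- shim_near_right_pad (a point): point to push on top of that shim's tab: a blue bar 26 mm wide with a white patch, sticking out 58 mm from its hinge to the right of the board (along the board's -y). The hinge line runs along the board's x, 6 mm inside the board's edge and 20 mm over the counter; this point is 44 mm out from the hinge, 43 to 47 mm over the counter when standing and 22 mm when flat. The white patch reaches 12 mm either way of it along the bar
- shim_far_left (a joint): hinge of the shim of the far left corner (rad): 0 to 0.12 at the start (standing up, about 30 to 35 degrees over level), grows as its tab is pushed down, 0.61 = flat (its stop). It needs about 2 to 3 N on the tab and stays where it is left. At a sound corner the foot stops the shim about halfway (0.4 rad); at the rocking corner it goes flat, and its cam then props the board
- shim_far_left_pad (a point): point to push on top of that shim's tab: a blue bar 26 mm wide with a white patch, sticking out 58 mm from its hinge to the left of the board (along the board's +y). The hinge line runs along the board's x, 6 mm inside the board's edge and 20 mm over the counter; this point is 44 mm out from the hinge, 43 to 47 mm over the counter when standing and 22 mm when flat. The white patch reaches 12 mm either way of it along the bar
- shim_far_right (a joint): hinge of the shim of the far right corner (rad): 0 to 0.12 at the start (standing up, about 30 to 35 degrees over level), grows as its tab is pushed down, 0.61 = flat (its stop). It needs about 2 to 3 N on the tab and stays where it is left. At a sound corner the foot stops the shim about halfway (0.4 rad); at the rocking corner it goes flat, and its cam then props the board
- shim_far_right_pad (a point): point to push on top of that shim's tab: a blue bar 26 mm wide with a white patch, sticking out 58 mm from its hinge to the right of the board (along the board's -y). The hinge line runs along the board's x, 6 mm inside the board's edge and 20 mm over the counter; this point is 44 mm out from the hinge, 43 to 47 mm over the counter when standing and 22 mm when flat. The white patch reaches 12 mm either way of it along the bar
- pot: lidded round pot, orange with a green lid, 80 mm across and 50 mm high, standing on the middle of the board; origin: centre of its underside
- bowl: steel bowl, 150 mm across and 65 mm high, on the counter to the right of the stand; origin: centre of its underside
- tub: lidded food tub with blue clips, about 136 x 110 mm and 68 mm high, on the counter to the left of the stand; origin: centre of its underside
Mind the look-alikes: they are no part of the job. Of the things shaped like the pot, the orange one is meant.

How it is judged:
By the outcome, as a careful person would: the job done as asked, in the order asked, and still so for the second after the job is handed in, with the robot touching nothing.
It also fails if it takes over 64 s, if anything falls off the work surface, if the arm or the gripper's body presses on something with over 40 N, if the wrist force passes 120 N, or if a joint passes its speed limit or range.

## Robot

A 7-joint arm with a two-finger parallel gripper is mounted at the origin on the work surface. World frame = base frame: x ahead of the robot, y to its left, z up, the work surface at z = 0. Lengths are in mm, angles in rad, forces in N, time in s.
With the tool pointing down it reaches from about 425 to 825 mm from the base axis. Payload 3.6 kg.
Tool frame: the origin (TCP) lies between the finger pads; the fingertips stand 22 mm ahead of it and the grasp point (between the pads) lies 3 mm ahead of it; z points along the fingers, y is the direction in which the jaws open and shut (so a half turn about z gives the same grasp; the last joint's range is limited). The gripper opens to 85 mm and grips with 20 to 120 N. Pads are 22 mm wide; open, the fingers measure 114 mm over their backs; the gripper's body (76 mm by 85 mm) begins 54 mm behind the grasp point. The pads swing forward as they close: fully open they stand 13 mm farther back than shut.
Start: joints at [1.228, 0.615, -0.013, 1.423, 0.008, 1.103, -0.04], TCP at [201.886, -617.824, 253.297] pointing down, gripper open.
Joint ranges: [-3.12, 3.12], [-0.3, 2.06], [-1.34, 1.32], [0.26, 2.42], [-1.36, 4.5], [0.01, 1.98], [-2.84, 2.84]. Speed limits (rad/s): [2.79, 2.79, 3.14, 3.14, 3.14, 3.14, 3.14].

## Interface

Orientations are given as a rotation vector (axis times angle).
In Python, from workcell import manip, command_gripper, planner, status, cams, finish_job, models gives the robot as it stands. The module is installed in compiled form; this text tells all that it offers. Calls block until the motion is done:
- manip.move_ptp(position, orientation): joint-space move of the TCP to a pose.
- manip.move_linear(position, ori=None, v=150, stop_force=None): straight line of the TCP; ori=None keeps the orientation; v is the mean speed in mm/s. With stop_force (N) it stops when the force on the tool has changed by that much, and returns True; else False.
- manip.move_joints(angles): joint-space move.
- command_gripper(opening, force=None): opening from 0.0 (shut) to 1.0 (fully open); force is the grip in N (None keeps the last); returns when the fingers have stopped.
- manip.dwell(seconds).
- planner.inverse_kinematics(position, orientation): joint angles nearest the present ones, or None.
- status.get_state(): the state.
- cams.snapshot(name): name is "side" or "top"; returns a dict with "frame" (480x640x3 uint8, red, green, blue), "intrinsics" (3x3 intrinsics, pixels), "rvec" (rotation vector, rad) and "tvec" (3), from world to camera coordinates, as OpenCV has them. Camera axes: x right, y down, z forward; pixel columns grow to the right and rows downward; lengths in mm; the calibration is good to about 2 mm. A picture is of the moment at which its call begins. There is no depth.
A pose or a line that the arm cannot do raises manip.IKError and nothing moves.
- finish_job(): hands the job in, once; it reports no verdict.
Trained networks look in the newest picture that a camera, given by its name, has taken for a name from the list of things; names that differ only in an ending like _2 or _b are one class to them, and where a whole thing is asked for, a point or a joint stands for the part that bears it (a point fixed in the world has none). Each returns a list of dicts, best first, with "score" (0 to 1); they miss things now and then, are a little off and sometimes report something else, mostly with a low value. They report only what shows in the picture. A call takes as long as a camera call. They do not tell look-alikes from the thing itself.
- models.look_for(query, camera): "xyz" ([x, y, z] in mm, in world coordinates, good to about 4 mm: the middle of the surface that is visible of it).
- models.spot_point(query, camera): "xyz" ([x, y, z] in mm, in world coordinates, good to about 4 mm: a listed point, or the origin of a listed thing).
The state is a dict: "clock": time; "joints": joint angles; "qvel": joint speeds; "joint_torque": joint torques, N m; "ee_pos": TCP position; "ee_rot": TCP orientation; "wrist_force": force on the tool from outside, world axes, zero at the start; "wrist_torque": the same for the moment, N m; "width": opening from 0.0 (shut) to 1.0 (fully open).
Only numpy, scipy, OpenCV 4.12 (cv2) and the standard library are available. Lean on these libraries where they do the work, as an engineer would, in place of code of your own. Each camera call takes 0.05 s, during which the arm holds its last target.

## Working session

There is one attempt and no reset: what is moved stays moved. The work goes in short steps, each a Python script; the robot and the scene stay as the last script left them, time stands still between calls to the robot, and variables do not carry over. Pictures are saved under pics/ and viewed, and the job is handed in when it is done.

```bash
mkdir -p pics; ls
python3 - <<'E'
from workcell import *
import cv2
for c in ("top","side"):
    s=cams.snapshot(c); cv2.imwrite(f"pics/{c}0.png",s["frame"][:,:,::-1])
    import numpy as np
    R=cv2.Rodrigues(np.array(s["rvec"],float))[0]; print(c,(-R.T@np.array(s["tvec"]).ravel()).round(),s["intrinsics"][0][0])
    for q in ["board","pot","corner_near_left","corner_near_right","corner_far_left","corner_far_right","shim_near_left_pad","shim_near_right_pad","shim_far_left_pad","shim_far_right_pad","bowl","tub"]:
        print(c,q,[(np.round(d["xyz"]).tolist(),round(d["score"],2)) for d in models.spot_point(q,c)[:3]])
st=status.get_state();print(st["clock"],st["wrist_force"],st["ee_rot"],st["ee_pos"])
E
```

```text
pics
top [ 507.    6. 1501.] 600.3062040770517
top board [([566.0, -81.0, 34.0], 0.58)]
top pot [([561.0, -87.0, 48.0], 0.87), ([358.0, -98.0, -0.0], 0.84), ([772.0, -76.0, 1.0], 0.77)]
top corner_near_left [([486.0, -10.0, 49.0], 0.76)]
top corner_near_right [([497.0, -165.0, 52.0], 0.58)]
top corner_far_left [([631.0, 5.0, 50.0], 0.73)]
top corner_far_right [([646.0, -151.0, 49.0], 0.88), ([561.0, -87.0, 45.0], 0.19)]
top shim_near_left_pad [([479.0, 63.0, 39.0], 0.7), ([636.0, 2.0, 52.0], 0.34), ([505.0, -242.0, 43.0], 0.27)]
top shim_near_right_pad [([505.0, -239.0, 44.0], 0.7)]
top shim_far_left_pad [([626.0, 74.0, 48.0], 0.52), ([514.0, 444.0, 2.0], 0.51)]
top shim_far_right_pad [([654.0, -224.0, 46.0], 0.48)]
top bowl [([520.0, -449.0, 2.0], 0.76), ([476.0, 63.0, 43.0], 0.49)]
top tub [([516.0, 446.0, -1.0], 0.98), ([479.0, 64.0, 43.0], 0.29), ([655.0, -226.0, 45.0], 0.24)]
side [250. 841. 698.] 458.4729639708786
side board [([567.0, -84.0, 36.0], 0.9)]
side pot [([361.0, -108.0, -1.0], 0.98), ([559.0, -87.0, 48.0], 0.9), ([774.0, -79.0, -2.0], 0.88)]
side corner_near_left [([489.0, -6.0, 49.0], 0.64), ([654.0, -151.0, 48.0], 0.47)]
side corner_near_right [([497.0, -163.0, 46.0], 0.85)]
side corner_far_left [([633.0, 6.0, 47.0], 0.71)]
side corner_far_right [([649.0, -151.0, 49.0], 0.65)]
side shim_near_left_pad [([477.0, 62.0, 40.0], 0.43)]
side shim_near_right_pad [([507.0, -239.0, 43.0], 0.43)]
side shim_far_left_pad [([523.0, 452.0, 2.0], 0.61), ([626.0, 71.0, 49.0], 0.43)]
side shim_far_right_pad [([655.0, -225.0, 43.0], 0.51)]
side bowl [([520.0, -452.0, 2.0], 0.94), ([654.0, -225.0, 47.0], 0.37)]
side tub [([524.0, 451.0, 4.0], 0.7)]
1.3 [-0.00496892  1.53224262 -0.97805068] [-3.10239654e+00 -4.93910422e-01 -5.92257845e-06] [ 201.84463081 -617.82078256  253.28144136]
```

View pics/top0.png

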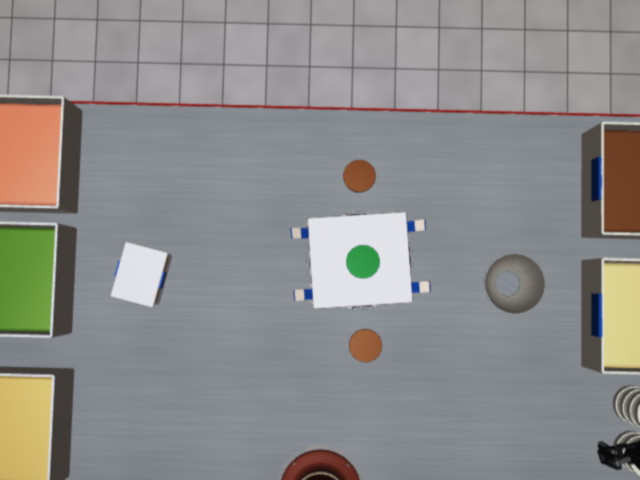

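View pics/side0.png

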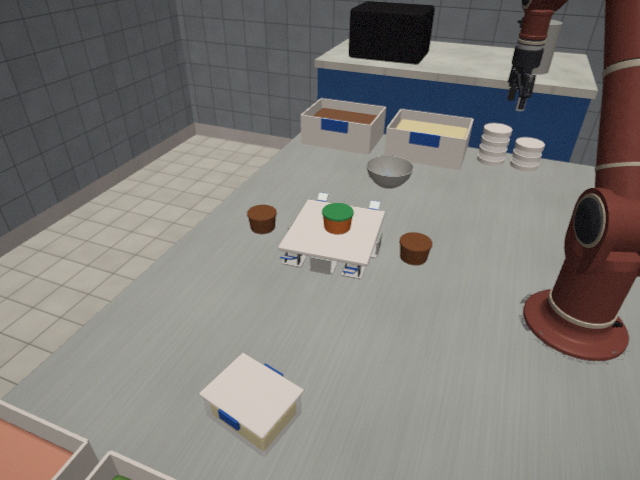

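The top image shows the board at about (308–411, 212–307). White tab patches sit at (296,233) far left, (299,295) near left, (419,225) far right and (425,288) near right. Three things are pot-shaped: the green-lidded one on the board at (363,262), and brown ones at (359,176) and (365,345). The pot meant is the one on the board, orange in the side view at (338,220). I'll fit the board pose and check the reprojection in a crop.

```bash
cat > h.py <<'E'
import numpy as np, cv2, json
L={"near_left":(-75,78),"near_right":(-75,-78),"far_left":(75,78),"far_right":(75,-78)}
def pose(): return json.load(open("pose.json"))
def w(x,y):
    cx,cy,a=pose(); c,s=np.cos(a),np.sin(a); return np.array([cx+c*x-s*y, cy+s*x+c*y])
def rot(sgn=1):
    t=(pose()[2]+sgn*np.pi/2)/2; return (np.pi*np.array([np.cos(t),np.sin(t),0])).tolist()
E
python3 - <<'E'
from workcell import *
import numpy as np,cv2,json
from scipy.optimize import least_squares
from h import *
A=[];B=[]
S={}
for c in ("top","side"):
    S[c]=cams.snapshot(c)
    for k,(x,y) in L.items():
        for q,yy in (("corner_",y),("pad",np.sign(y)*151)):
            n="corner_"+k if q=="corner_" else f"shim_{k}_pad"
            r=models.spot_point(n,c)
            r=[d for d in r if d["score"]>.4 and 30<d["xyz"][2]<60]
            if r: A.append((x,yy));B.append(r[0]["xyz"][:2])
A=np.array(A);B=np.array(B)
def f(p):
    c,s=np.cos(p[2]),np.sin(p[2]); return ((A@np.array([[c,s],[-s,c]])+p[:2])-B).ravel()
r=least_squares(f,[566,-83,.06],loss="soft_l1",f_scale=4)
print(r.x,np.abs(f(r.x)).reshape(-1,2).max(1).round(1)); json.dump(r.x.tolist(),open("pose.json","w"))
for c,crop in (("top",(180,340,270,450)),("side",(180,290,240,400))):
    s=S[c]; im=cv2.resize(s["frame"][:,:,::-1],None,fx=4,fy=4,interpolation=cv2.INTER_CUBIC)
    P=[[*w(x,y),48] for x,y in L.values()]+[[*w(x,np.sign(y)*151),45] for x,y in L.values()]+[[*w(i*110,j*120),48] for i in(-1,1) for j in (-1,1)]
    uv=cv2.projectPoints(np.array(P),np.array(s["rvec"],float),np.array(s["tvec"],float),np.array(s["intrinsics"],float),None)[0].reshape(-1,2)
    for u in uv: cv2.drawMarker(im,tuple((u*4+1.5).astype(int).tolist()),(0,0,255),cv2.MARKER_CROSS,16,1)
    a,b,d,e=crop; cv2.imwrite(f"pics/{c}1.png",im[a*4:b*4,d*4:e*4])
for sg in (1,-1):
    print(sg,[np.round(planner.inverse_kinematics([*w(x*1,yy),z],rot(sg)),2).tolist() for x,y in L.values() for yy,z in ((y,70),(np.sign(y)*154,42))] )
E
```

```text
[ 5.66116424e+02 -8.16290253e+01  9.45925762e-02] [1.3 1.  3.3 3.8 1.7 2.3 2.8 3.  3.7 1.6 4.9 2.1 1.6 4.9 3.  2. ]
1 [[0.17, 0.66, -0.28, 2.07, 0.39, 0.46, -0.32], [-0.06, 0.71, -0.18, 2.09, 0.33, 0.37, -0.41], [0.49, 0.71, -0.31, 1.95, 0.4, 0.54, -0.01], [0.58, 0.78, -0.28, 1.87, 0.38, 0.54, 0.15], [0.17, 0.83, -0.37, 1.64, 0.4, 0.75, -0.29], [0.03, 0.86, -0.32, 1.66, 0.38, 0.69, -0.39], [0.39, 0.86, -0.36, 1.54, 0.38, 0.81, -0.01], [0.46, 0.93, -0.29, 1.46, 0.32, 0.81, 0.14]]
-1 [[-0.25, 0.68, 0.35, 2.08, -0.5, 0.46, -2.57], [-0.35, 0.72, 0.26, 2.1, -0.48, 0.38, -2.75], [0.04, 0.72, 0.37, 1.97, -0.48, 0.54, -2.3], [0.18, 0.8, 0.37, 1.88, -0.51, 0.56, -2.16], [-0.28, 0.84, 0.42, 1.65, -0.46, 0.75, -2.69], [-0.41, 0.88, 0.44, 1.67, -0.52, 0.71, -2.75], [-0.04, 0.88, 0.43, 1.55, -0.45, 0.81, -2.48], [0.08, 0.95, 0.43, 1.47, -0.48, 0.83, -2.37]]
```

View pics/top1.png

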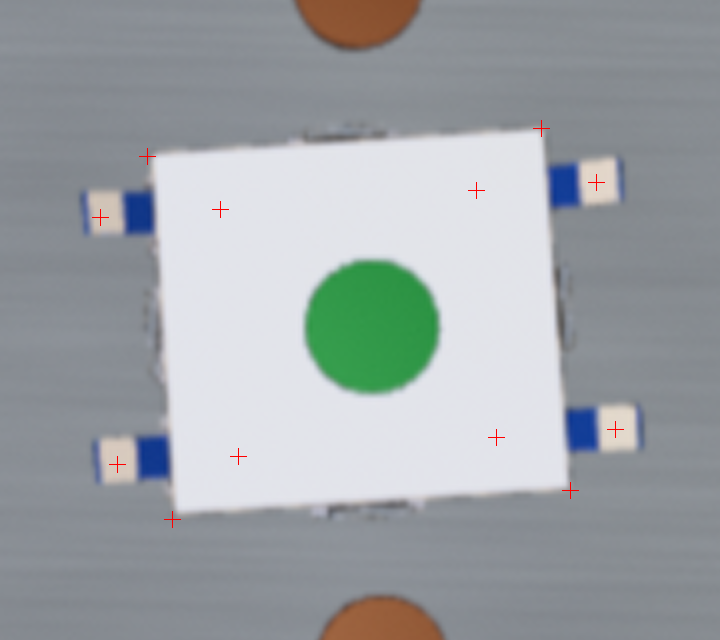

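View pics/side1.png

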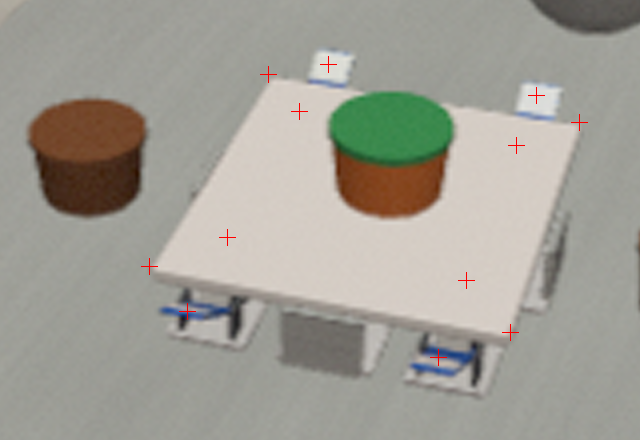

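The top crop has the crosses 3–6 crop px off the board corners (about 3 mm, yaw slightly too large). The side crop confirms the orange pot with the green lid. I'll refit on the board's pixel corners.

Run:
```python
from workcell import *
import numpy as np,cv2,json
from scipy.optimize import least_squares
C={"top":(270,180,[(110,120,153,153),(110,-120,543,130),(-110,-120,568,489),(-110,120,177,513)]),
"side":(240,180,[(110,-120,272,80),(-110,-120,580,121),(-110,120,506,338),(110,120,156,270)])}
S={c:cams.snapshot(c) for c in C}
def f(p,cs=("top","side")):
    out=[];c_,s_=np.cos(p[2]),np.sin(p[2])
    for c in cs:
        ox,oy,pts=C[c]; s=S[c]
        P=np.array([[p[0]+c_*x-s_*y,p[1]+s_*x+c_*y,48] for x,y,_,_ in pts])
        uv=cv2.projectPoints(P,np.array(s["rvec"],float),np.array(s["tvec"],float),np.array(s["intrinsics"],float),None)[0].reshape(-1,2)
        out.append(uv-np.array([(ox+(u-1.5)/4,oy+(v-1.5)/4) for *_,u,v in pts]))
    return np.concatenate(out).ravel()
for cs in (("top",),("side",),("top","side")):
    r=least_squares(f,[566,-83,.06],args=(cs,)); print(cs,r.x,r.fun.round(1))
json.dump(r.x.tolist(),open("pose.json","w"))
from h import w,L
print([w(*v).round() for v in L.values()],status.get_state()["clock"])
```

```text
('top',) [ 5.67762579e+02 -8.29424105e+01  8.60698435e-02] [-0.4 -0.2  0.6 -0.6  0.7  0.3 -0.9  0.5]
('side',) [ 5.64233098e+02 -7.88521561e+01  9.06893007e-02] [-0.4 -0.9  0.5  1.   1.3 -0.4 -1.5 -0.1]
('top', 'side') [ 5.66455095e+02 -8.21536523e+01  8.80990519e-02] [-0.8  0.4  0.1 -0.1  0.5  0.7 -1.1  1.1 -0.5 -1.6  0.1  0.3  0.6 -1.4
 -1.8 -1.2]
[array([485., -11.]), array([ 499., -166.]), array([634.,   2.]), array([ 648., -153.])] 2.3
```

```bash
cat >> h.py <<'E'
from workcell import *
def st():
    s=status.get_state(); return np.round(s["ee_pos"],2).tolist(), np.round(s["wrist_force"],2).tolist(), round(s["clock"],2)
def press(k,R):
    p=w(*L[k]).tolist()
    manip.move_ptp(p+[95],R); manip.dwell(.2); print(k,"free",st())
    r1=manip.move_linear(p+[60],v=25,stop_force=2); manip.dwell(.1); a=st(); print(" contact",r1,a)
    r2=manip.move_linear(p+[58],v=12,stop_force=6); manip.dwell(.1); b=st(); print(" press",r2,b)
    manip.move_linear(p+[95],v=120)
    return a[0][2]-b[0][2]
E
python3 - <<'E'
from h import *
command_gripper(0.0)
p=w(*L["near_right"]).tolist()
manip.move_ptp(p+[200],rot(1)); print(st())
print(press("near_right",rot(1)))
E
```

```text
([498.36, -168.29, 199.94], [-0.23, -0.03, -0.03], 5.03)
near_right free ([500.16, -167.02, 97.04], [0.52, 0.26, -0.43], 5.72)
 contact True ([498.52, -166.37, 70.14], [-0.38, 0.1, 5.93], 6.78)
 press True ([498.51, -166.36, 70.14], [-0.41, -0.72, 4.79], 7.16)
0.0
```

```bash
cat >> h.py <<'E'
def press(k,R,F=9):
    p=w(*L[k]).tolist()
    manip.move_ptp(p+[95],R); manip.move_linear(p+[75],v=80); manip.dwell(.2); print(k,"free",st())
    r2=manip.move_linear(p+[58],v=10,stop_force=F); a=st(); manip.dwell(.3); b=st(); print(" press",r2,a,b)
    manip.move_linear(p+[95],v=120)
    return b[0][2]-22
E
python3 - <<'E'
from h import *
print(press("near_right",rot(1)))
p=w(*L["far_right"]).tolist()
print(press("far_right",rot(1)))
E
```

```text
near_right free ([498.9, -166.5, 75.35], [0.58, 0.32, 0.14], 8.37)
 press True ([498.62, -166.44, 70.13], [-0.77, -0.03, 4.14], 9.13) ([498.64, -166.47, 70.11], [-0.71, 0.88, 5.21], 9.43)
48.11
far_right free ([648.3, -153.33, 75.48], [-0.47, 0.44, 0.07], 11.04)
 press True ([648.42, -153.5, 65.83], [-1.33, 0.26, 5.97], 12.1) ([648.4, -153.5, 65.86], [-1.01, 0.58, 5.12], 12.4)
43.86
```

Far right sank about 4.2 mm at around 5 N, while near right stayed at 48.1 mm under the same force. So far right is the corner that gives, and I'll push its shim.

Run:
```python
from h import *
p=w(75,-155).tolist(); print(p)
q=w(75,-78).tolist()
manip.move_linear(q+[110],v=150)
manip.move_linear(p+[110],v=150)
manip.move_linear(p+[76],v=80); manip.dwell(.2); print(st())
for z in (60,50,43):
    r=manip.move_linear(p+[z],v=20,stop_force=20); print(z,r,st())
    if r: break
manip.dwell(.3); print(st())
for c in ("top","side"):
    s=cams.snapshot(c); cv2.imwrite(f"pics/{c}2.png",s["frame"][:,:,::-1])
```

```text
[654.8019243353962, -229.95364437907256]
([655.24, -230.05, 76.67], [0.84, 0.23, 0.27], 14.49)
60 False ([654.49, -229.57, 59.63], [-0.32, -0.56, 0.2], 15.44)
50 False ([654.52, -229.22, 49.49], [-0.33, -0.17, 0.51], 16.09)
43 False ([654.67, -229.65, 43.92], [-2.59, 0.2, 6.55], 16.59)
([654.67, -229.62, 43.91], [-2.51, 0.54, 7.13], 16.89)
```

Run:
```python
from h import *
p=w(75,-155).tolist()
manip.move_linear(p+[130],v=150)
manip.move_linear([*w(75,-260).tolist(),200],v=200); print(st())
ims=[]
for c,(a,b,d,e) in (("top",(180,340,270,450)),("side",(180,290,240,400))):
    s=cams.snapshot(c); im=s["frame"][:,:,::-1]; cv2.imwrite(f"pics/{c}3.png",cv2.resize(im[a:b,d:e],None,fx=4,fy=4,interpolation=cv2.INTER_CUBIC))
    for k in L: print(c,k,[(np.round(d["xyz"],1).tolist(),round(d["score"],2)) for d in models.spot_point(f"shim_{k}_pad",c)[:2]])
    for k in ("pot","board"): print(c,k,[(np.round(d["xyz"],1).tolist(),round(d["score"],2)) for d in models.spot_point(k,c)[:3]])
```

```text
([663.67, -332.9, 198.56], [1.24, -0.04, 0.23], 18.51)
top near_left [([476.4, 63.5, 40.3], 0.63), ([502.8, -240.4, 46.2], 0.24)]
top near_right [([505.5, -243.4, 45.1], 0.73)]
top far_left [([626.2, 73.5, 48.7], 0.47)]
top far_right [([655.6, -233.0, 20.6], 0.59)]
top pot [([559.3, -86.5, 47.5], 0.89), ([359.6, -99.8, 0.1], 0.76), ([773.0, -76.1, 2.0], 0.61)]
top board [([567.0, -80.5, 33.4], 0.56), ([476.6, 63.8, 43.1], 0.5)]
side near_left [([479.1, 62.2, 43.4], 0.47)]
side near_right [([504.3, -238.2, 42.7], 0.5), ([567.1, -85.9, 36.3], 0.44)]
side far_left [([627.7, 70.3, 47.4], 0.65), ([561.8, -84.4, 49.3], 0.49)]
side far_right [([651.6, -148.5, 45.3], 0.33)]
side pot [([357.9, -105.5, -1.7], 0.91), ([776.3, -79.2, -0.5], 0.87), ([557.3, -85.8, 47.0], 0.84)]
side board [([569.7, -85.6, 35.7], 0.69)]
```

View pics/top3.png

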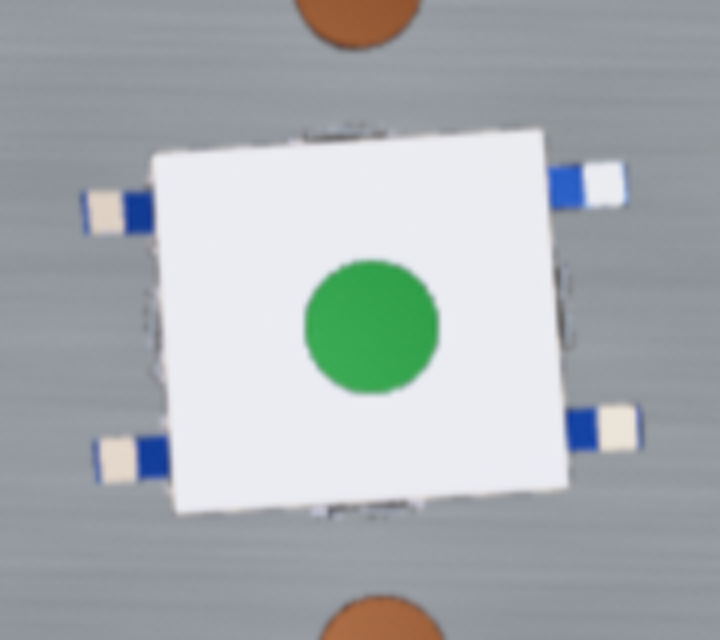

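View pics/side3.png

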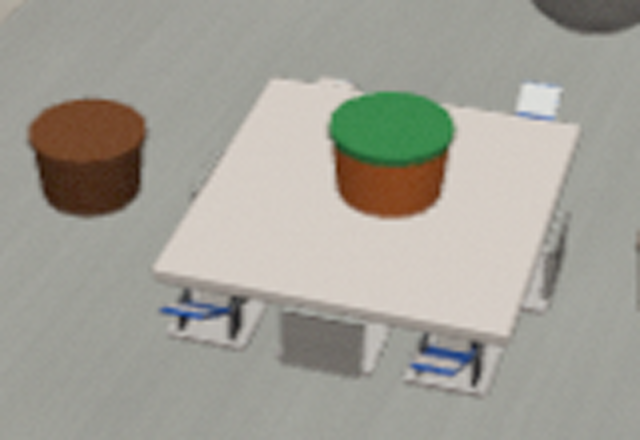

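View pics/side2.png

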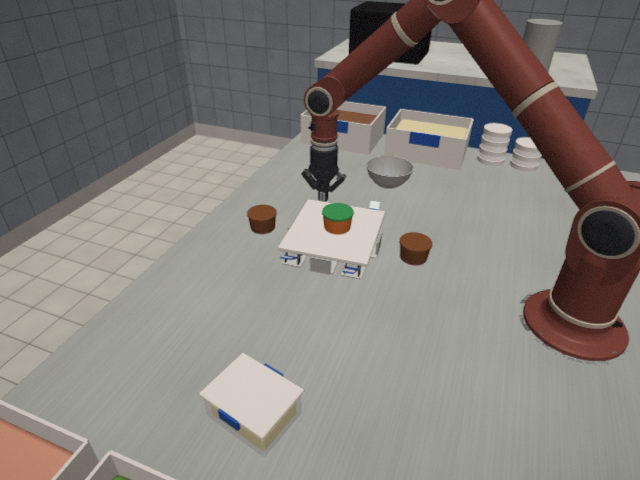

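The far right tab is now flat: its patch moved outward to (605,184) in the top crop, the network puts it at z≈21, and in the side crop it has dropped behind the board edge. The other three tabs still stand at 40–49 mm, and the board and pot haven't moved. The arm is clear, so I'm handing it in.

Run:
```python
from h import *
finish_job(); print(st())
```

```text
the job is handed in; nothing more can be done
the job is handed in; nothing more can be done
```

The rocking corner is the far right one. I pushed its blue shim tab down flat and handed the job in at about 18.5 s of the 64 s allowed.

- **Finding the corner:** With closed fingertips I pressed near right first. It held at 48.1 mm at about 5 N. Far right sank to 43.9 mm under the same force, about 4.2 mm. The left corners were not pressed, since the giving one was already found.
- **Pushing the shim:** The fingertips came to rest on the far right tab at 21.9 mm with about 7 N, which matches the stated 22 mm when flat. The top-camera network reads its pad at about 20.6 mm. A sound corner would have stopped the tab about halfway.
- **Rest of the scene:** The other three tabs still stand, at 40–49 mm. The board and orange pot look unmoved in both cameras. The bowl and tub were never approached; I didn't measure them again.

**Checks that failed or disagreed:**
- The side camera's network gave a wrong low-score point (0.33) for the far right pad, because the flat tab is hidden behind the board there.
- The force readings taken between the steps of the push showed only 0.2–0.5 N until the tab reached its stop, so they did not confirm the stated 2–3 N.
- The first two presses on near right overshot or stopped early on force spikes, so I compared the corners by height at settled force.
- I did not press the far right corner again afterwards to confirm that the shim now props it.

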